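# Turn the paint sample leaf and set its keeper

### The arm

A 7-joint arm with a two-finger parallel gripper is mounted at the origin on the work surface. World frame = base frame: x ahead of the robot, y to its left, z up, the work surface at z = 0. Lengths are in m, angles in rad, forces in N, time in s.
With the tool pointing down it reaches from about 0.4 to 0.875 m from the base axis. Payload 19.3 kg.
Tool frame: the origin (TCP) lies between the finger pads; the fingertips stand bot.tcp_to_tips ahead of it and the grasp point (between the pads) lies 3 mm ahead of it (bot.tcp_to_tips is the distance from the TCP to the fingertips, in m); x points along the fingers, y is the direction in which the jaws open and shut, and the axes are right-handed (so a half turn about x gives the same grasp; the last joint's range is limited). The gripper opens to 85 mm and grips with 20 to 120 N. Pads are 22 mm wide; open, the fingers measure 114 mm over their backs; the gripper's body (76 mm by 85 mm) begins 54 mm behind the grasp point. The pads swing forward as they close: fully open they stand 13 mm farther back than shut.
Start: joints at [-1.214, 0.521, -0.036, 1.599, 0.021, 1.021, -0.113], TCP at [0.259, 0.569, 0.253] pointing down, gripper open.
Joint ranges: [-2.91, 2.91], [-0.3, 2.13], [-1.5, 1.42], [0.17, 2.43], [-1.26, 4.41], [0.16, 1.93], [-2.52, 2.52]. Speed limits (rad/s): [1.89, 1.89, 2.39, 2.39, 3.01, 3.01, 3.01].

### API

Orientations are given as [roll, pitch, yaw] about the fixed x, y, z axes, in that order (R = Rz(yaw) Ry(pitch) Rx(roll)).
In Python, from workcell import bot, eyes gives the robot as it stands. The module is installed in compiled form; this text tells all that it offers.
- The arm moves only by the tool step_arm, never from a script. Its argument "targets" is a list that holds one entry, the list of rows, each a list of 7 numbers: the shift along the tool's x, y, z in cm, then the turn, a rotation vector about the tool's x, y, z in rad, then the opening, from 0 (shut) to 1 (fully open). A call has 1 to 10 rows; each row is the pose to reach, as a shift and turn from the pose measured when the call began, along the tool's axes at that moment; what a row does not reach only later rows make up. A row lasts 1/10 s, in which the tool goes at most 50 mm and 8.59 degrees, less where a joint would pass 70% of its speed; a pose out of reach is approached as far as the arm can. A call with a gripper value outside its range is refused whole. The fingers move at their own pace and stop on an object; "grip_force" is the grip in N (left out, the last holds). Time passes only in rows, so rows that repeat a pose let the fingers close. It gives the time, the measured TCP pose, the force and the opening at its end, in the units of the state.
- bot.observe(): the state, without advancing time (a new reading comes with each control period).
- eyes.grab_frame(name): name is "side" or "top"; returns the picture (420x560x3 uint8, red, green, blue); there is no depth.
- eyes.get_calibration(name): a dict with "fx", "fy", "cx", "cy" (pixels), "k1" (the pictures are not rectified: a ray, as slopes to the right and down, at radius r is drawn at 1 + k1 r^2 times it, then the intrinsics apply), "camera_from_world" (4x4, takes a point from world to camera coordinates). Camera axes: x right, y down, z forward; pixel columns grow to the right and rows downward; lengths in m; the calibration is good to about 2 mm. A picture is of the moment at which its call begins. get_calibration takes no time and is no camera call.
- bot.job_done(): hands the job in, once; it reports no verdict.
The state is a dict: "clock": time; "qpos": joint angles; "qd": joint speeds; "joint_efforts": joint torques, N m; "position": TCP position; "tool_rot": TCP orientation; "force": force on the tool from outside, world axes, zero at the start; "moment": the same for the moment, N m; "grip_width": finger opening in m.
Only numpy, scipy, OpenCV 4.12 (cv2) and the standard library are available. Lean on these libraries where they do the work, as an engineer would, in place of code of your own. Each camera call takes 0.05 s, during which the arm holds its last target.

### The job

In the paint sample book on the bench, turn the half-raised yellow leaf over the spine until it lies flat on the left-hand stack, then push the keeper's red knob round so that the keeper arm lies fully across the edge of the leaf. Do it by gently pushing with the fingertips or the outside of the fingers: do not grip the leaf or the knob, do not slap the leaf down, and leave the pots, brush and everything else on the bench where they stand.

Things in the scene. Friction and masses are not known exactly. Their poses are not given: they have to be found in the camera images.
- book: Paint sample book fixed to the bench: dark wooden board 12 mm thick, a steel spine, a stack of sample plates on either side (tops 27 mm above the bench). Origin: at bench level, below the middle of the spine. x runs along the spine, away from the robot at yaw 0; y across it, towards the robot's left, where the leaf must go; z up. The board spans x -95 to 145, y -135 to 170 mm.
- spine_mid (a point): Middle of the spine rod, on the leaf's hinge axis, 30.5 mm above the bench. The spine's end cheeks stand at book x = +-86 mm and are 38 mm high. The rod floats on stiff springs in the cheeks, so a leaf pressed down flat gives way about 1 mm for every 5 N and comes back up when let go.
- leaf (a joint): Angle of the yellow leaf about the spine: 0 = flat on the right-hand (-y) stack, 1.57 = upright, 3.14 (end stop) = flat on the left-hand (+y) stack, its top then 33 mm above the bench. It starts part-raised on the -y side. The stiff hinge holds it at any angle it is left at; 1 to 3 N at the free edge moves it, all the way down to flat.
- leaf_edge (a point): Middle of the leaf's free edge, 125 mm from the spine axis, at book x = 0. The leaf is a rigid plate 150 mm long along the spine, reaching from 8 to 125 mm from the spine axis, 5 mm thick (centred on the axis), about 0.14 kg; yellow on the face that starts uppermost, six coloured chips on its back, which ends uppermost.
- keeper (a joint): Angle of the keeper, a flat steel arm turning level on a post at the board's left edge: 0 = swung aside, pointing along book +x, clear of the leaf; it turns clockwise seen from above to 1.57 = pointing to book -y, fully across the edge of the flipped leaf (end stop a little beyond, at 1.9). It starts near 0. Light friction (about 1 N at the knob) holds it where it is left.
- keeper_pivot (a point): Keeper's vertical pivot axis, at book x 0, y +147 mm, 36 mm above the bench (underside of the arm). The arm is 16 mm wide and 5 mm thick; the pivot boss reaches 44 mm above the bench.
- keeper_knob (a point): On the axis of the red upright knob on the keeper arm, 45 mm from the pivot axis, 61 mm above the bench. The knob is 14 mm in diameter and stands from 41 to 81 mm above the bench.
- pot_a: Bystander: small paint pot with yellow label and black cap, diameter 36, 50 mm tall, standing on the far strip of the book's board; origin at its foot.
- pot_b: Bystander: small paint pot with grey label and white cap, diameter 36, 50 mm tall, on the far strip of the board; origin at its foot.
- brush: Bystander: paint brush 190 mm long lying on the bench to the right of the book; origin at its underside.
- tape: Bystander: roll of yellow tape, outside diameter 96, 25 mm tall, lying left of the book; origin at the centre of its underside.
- spray: Bystander: spray can, diameter 64, 190 mm tall, on the left of the bench; origin at its foot.
- mug: Bystander: blue mug, diameter 80, 90 mm tall, on the left of the bench; origin at its foot.
- jar: Bystander: jar with steel cap, diameter 70, 80 mm tall, on the right of the bench; origin at its foot.

How it is judged:
On the way, in this order (a step that is already met when the one before it is completed fails the run):
1. the leaf lies flat on the left-hand stack, the keeper still swung aside (value of joint leaf above 3.04 rad and value of joint keeper below 0.7 rad), for 0.2 s.
2. the keeper lies across the edge of the flat leaf (value of joint leaf above 3.04 rad and value of joint keeper above 1.3 rad), for 0.2 s.
At the end, for the whole second after the job is handed in: The leaf lies within 0.1 rad of flat on the left-hand stack, the keeper is turned to at least 1.3 rad (1.57 is square across; the stop is at 1.9), both at rest, and no loose thing has moved more than 20 mm (all of step 2 and velocity of joint each of leaf, keeper below 0.05 rad/s and distance of each of pot_a, pot_b, brush, tape, spray, mug, jar from where it was at the start of the episode below 0.02 m); the robot touches nothing.
It fails at once if the leaf is gripped or pressed with more than 35 N (contact force between the fingers and leaf above 35 N).
It fails at once if the keeper is gripped or pressed with more than 35 N (contact force between the fingers and keeper above 35 N).
It fails at once if the leaf is slapped over (faster than 5 rad/s) (velocity of joint leaf above 5 rad/s).
It fails at once if something else on the bench is moved, lifted or knocked over (distance of any of pot_a, pot_b, brush, tape, spray, mug, jar from where it was at the start of the episode above 0.02 m or angle between any of pot_a, pot_b, brush, tape, spray, mug, jar's own z axis and vertical above 0.35 rad).
It also fails if it takes over 48 s, if anything falls off the work surface, if the arm or the gripper's body presses on something with over 40 N, if the wrist force passes 120 N, or if a joint passes its speed limit or range.

## Working session

There is one attempt and no reset: what is moved stays moved. The work goes in short steps, Python scripts to look and compute and a tool call to move; the robot and the scene stay as the last step left them, time stands still between calls to the robot, and variables do not carry over. Pictures are saved under pics/ and viewed, and the job is handed in when it is done.

Besides the shell and the picture viewer there is one more tool, called after "Emit:" in YAML: its name, and indented under it one key for each argument. step_arm: Moves the arm, as the interface text tells. Its arguments: {"type":"object","properties":{"targets":{"type":"array","items":{"type":"array","items":{"type":"array","items":{"type":"number"}}}},"grip_force":{"type":"number"}},"required":["targets"]}

```bash
mkdir -p pics
python3 - <<'E'
from workcell import bot, eyes
import cv2
s=bot.observe(); print(s, bot.tcp_to_tips)
for n in("side","top"):
    im=eyes.grab_frame(n); cv2.imwrite(f"pics/{n}0.png",im[:,:,::-1])
    c=eyes.get_calibration(n); print(n,c)
E
```

```text
{'clock': 0.0, 'qpos': array([-1.21420068,  0.52203291, -0.03631842,  1.59999601,  0.02121274,
        1.02108291, -0.11279478]), 'qd': array([ 4.59260956e-04,  5.79126727e-04, -7.79239344e-04,  8.49465725e-04,
        3.74323969e-05, -1.62270706e-03,  5.50972234e-04]), 'joint_efforts': array([-8.79946656e-04, -9.27104044e+01,  1.97913565e+00, -3.69944322e+01,
        1.76542159e-02,  8.24582472e-03,  7.51564562e-05]), 'position': array([0.25863541, 0.56864022, 0.25271834]), 'tool_rot': array([-1.48651833,  1.56966248, -1.91332007]), 'force': array([ 0.61403659, -0.33494457, -0.39402354]), 'moment': array([ 0.03151869, -0.01597771,  0.03429351]), 'grip_width': 0.08574289715515562} 0.022
side {'fx': 398.1957189130434, 'fy': 398.1957189130434, 'cx': 278.0552041527126, 'cy': 212.9428513548078, 'k1': -0.10333792587684017, 'camera_from_world': array([[ 0.99965175, -0.02514711, -0.00800005, -0.57892985],
       [-0.02457031, -0.77636107, -0.62980933,  0.04840312],
       [ 0.00962696,  0.62978656, -0.77670857,  1.02983994],
       [ 0.        ,  0.        ,  0.        ,  1.        ]])}
top {'fx': 472.62174191904467, 'fy': 472.62174191904467, 'cx': 281.0330190504069, 'cy': 205.0726302673577, 'k1': -0.16904643513256448, 'camera_from_world': array([[-0.09951288, -0.99502118, -0.00548088,  0.0455069 ],
       [-0.9737797 ,  0.098518  , -0.20505438,  0.58543922],
       [ 0.20457341, -0.01506838, -0.97873524,  1.40029799],
       [ 0.        ,  0.        ,  0.        ,  1.        ]])}
```

View pics/side0.png

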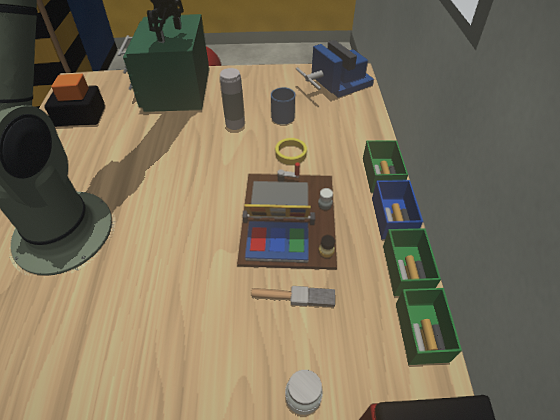

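View pics/top0.png

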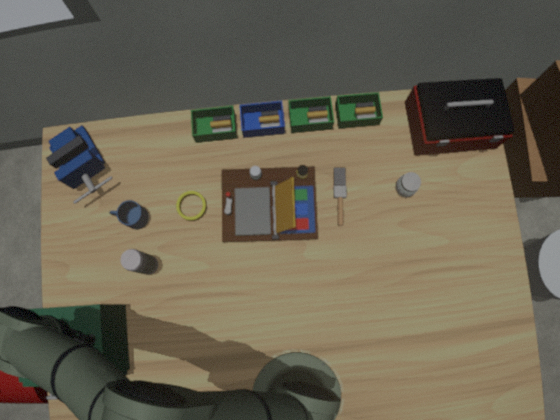

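```bash
cat > h.py <<'E'
import numpy as np, cv2
from workcell import bot, eyes
def ray(n,uv):
    c=eyes.get_calibration(n);K=np.array([[c['fx'],0,c['cx']],[0,c['fy'],c['cy']],[0,0,1]])
    # distortion model: xd = x(1+k1 r^2)
    p=cv2.undistortPoints(np.array([[uv]],float),K,np.array([c['k1'],0,0,0,0]))[0,0]
    M=c['camera_from_world'];R=M[:3,:3];t=M[:3,3]
    d=R.T@np.array([p[0],p[1],1]);o=-R.T@t
    return o,d/np.linalg.norm(d)
def onz(n,uv,z):
    o,d=ray(n,uv);return o+d*(z-o[2])/d[2]
def tri(a,b):
    o1,d1=ray("side",a);o2,d2=ray("top",b)
    A=np.stack([d1,-d2],1);s=np.linalg.lstsq(A,o2-o1,rcond=None)[0]
    p,q=o1+s[0]*d1,o2+s[1]*d2
    return (p+q)/2,np.linalg.norm(p-q)
def proj(n,P):
    c=eyes.get_calibration(n);K=np.array([[c['fx'],0,c['cx']],[0,c['fy'],c['cy']],[0,0,1]])
    M=c['camera_from_world'];r,_=cv2.Rodrigues(M[:3,:3])
    return cv2.projectPoints(np.array(P,float).reshape(-1,1,3),r,M[:3,3],K,np.array([c['k1'],0,0,0,0]))[0][:,0]
E
python3 - <<'E'
import cv2
a=cv2.imread('pics/side0.png');cv2.imwrite('pics/s0z.png',cv2.resize(a[130:280,225:350],None,fx=4,fy=4,interpolation=cv2.INTER_CUBIC)[:600])
a=cv2.imread('pics/top0.png');cv2.imwrite('pics/t0z.png',cv2.resize(a[150:260,165:355],None,fx=4,fy=4,interpolation=cv2.INTER_CUBIC))
E
```

```text
(no output)
```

View pics/s0z.png

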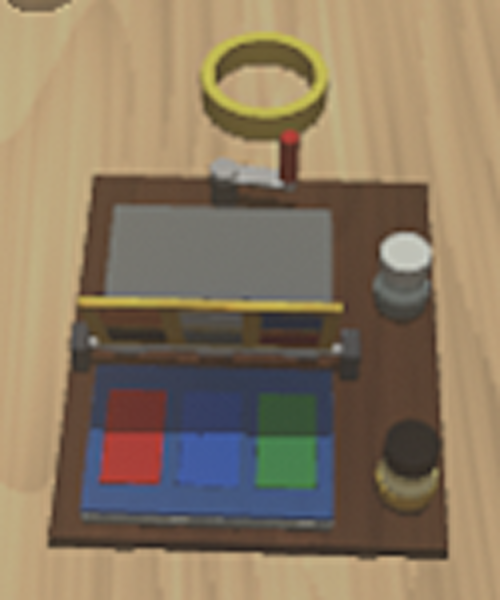

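View pics/t0z.png

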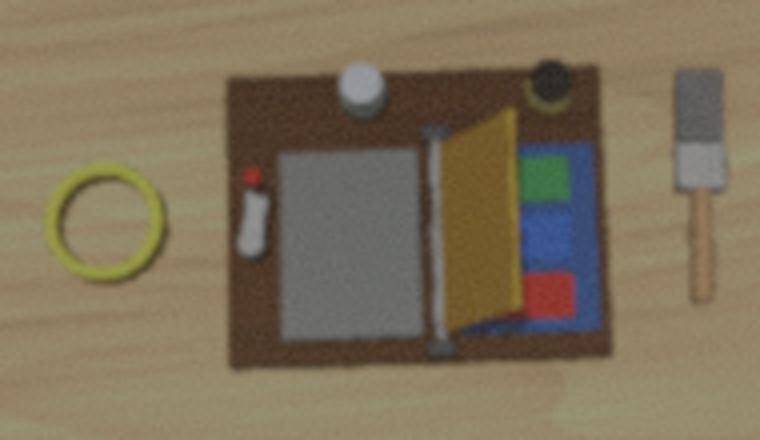

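The side view shows the board, with the leaf's raised edge at crop y≈303, the pots at crop (403,270) and (408,465), and the knob at crop (289,150). The top view shows the keeper along +x with the red knob at crop (252,177), and the leaf part-raised on the right.

Run:
```python
from h import *
T=lambda u,v:(u/4+165-.375,v/4+150-.375); S=lambda u,v:(u/4+225-.375,v/4+130-.375)
# board: book coords order FL, FR, NR, NL (far-left...)
B=np.array([[.145,.17],[.145,-.135],[-.095,-.135],[-.095,.17]])
def fit(P):
    a=B-B.mean(0);p=P-P.mean(0)
    U,_,Vt=np.linalg.svd(a.T@p);R=(Vt.T@U.T)
    t=P.mean(0)-R@B.mean(0);return t,np.arctan2(R[1,0],R[0,0]),(R@B.T).T+t-P
for n,c in(("top",[T(228,78),T(598,67),T(612,354),T(231,368)]),("side",[S(428,184),S(446,555),S(50,545),S(95,176)])):
    P=np.array([onz(n,x,.012)[:2] for x in c]);print(n,P.round(4).tolist());print(fit(P))
print("knob top",tri(S(290,135),T(252,177)))
print("knob top z=.081",onz("side",S(290,135),.081),onz("top",T(252,177),.081))
print("edge far",tri(S(342,307),T(514,108)),"near",tri(S(81,302),T(521,312)))
print("cheek far",tri(S(349,335),T(434,130)),"near",tri(S(82,328),T(440,347)))
print("potA cap z.05",onz("top",T(551,78),.05),onz("side",S(410,443),.05),"potB",onz("top",T(361,82),.05),onz("side",S(406,250),.05))
```

```text
top [[0.736, 0.1669], [0.7146, -0.1341], [0.4796, -0.1183], [0.4985, 0.1821]]
(array([0.58107144, 0.00831766]), np.float64(-0.0664136888102782), array([[ 0.00100891,  0.00142918],
       [ 0.00221771, -0.00185855],
       [-0.00228875, -0.00175041],
       [-0.00093786,  0.00217978]]))
side [[0.7362, 0.1664], [0.7134, -0.1392], [0.4785, -0.125], [0.4987, 0.182]]
(array([0.5805764 , 0.00527403]), np.float64(-0.06741386397598285), array([[ 4.62623067e-04, -1.26933232e-03],
       [ 2.75282826e-03, -1.88908285e-06],
       [-1.78652519e-03,  2.02846326e-03],
       [-1.42892614e-03, -7.57241851e-04]]))
knob top (array([0.63433482, 0.14668816, 0.08197526]), np.float64(0.0005077931565205682))
knob top z=.081 [0.63466741 0.14780777 0.081     ] [0.63431629 0.14673652 0.081     ]
edge far (array([ 0.65093449, -0.05611946,  0.14413778]), np.float64(0.0008448190359844235)) near (array([ 0.50224391, -0.04477095,  0.13942608]), np.float64(0.004106608939437669))
cheek far (array([0.66574234, 0.0037917 , 0.04489234]), np.float64(0.0016966365650525343)) near (array([0.495325  , 0.01617922, 0.04247837]), np.float64(0.0016643970208670721))
potA cap z.05 [ 0.69830582 -0.09234353  0.05      ] [ 0.69410786 -0.0841825   0.05      ] potB [0.71026429 0.05774689 0.05      ] [0.70730657 0.06967381 0.05      ]
```

```bash
cat >> h.py <<'E'
from scipy.spatial.transform import Rotation as Ro
O=np.array([.581,.0068]);YAW=-.067
def b2w(x,y,z):
    c,s=np.cos(YAW),np.sin(YAW);return np.array([O[0]+c*x-s*y,O[1]+s*x+c*y,z])
def w2b(p):
    c,s=np.cos(YAW),np.sin(YAW);d=np.asarray(p)[:2]-O;return np.array([c*d[0]+s*d[1],-s*d[0]+c*d[1],p[2]])
def st():
    s=bot.observe();return s,s['position'],Ro.from_euler('xyz',s['tool_rot'])
def plan(tips,roll_y=None,show=True):
    """tips: list of book-frame fingertip points; returns rows in tool axes (cm); tool down, tool y along book +-x"""
    s,p,R=st()
    ex=np.array([0,0,-1.]); bx=b2w(1,0,0)-b2w(0,0,0)
    Rd=[]
    for sg in(1,-1):
        y=bx*sg; Rd.append(Ro.from_matrix(np.stack([ex,y,np.cross(ex,y)],1)))
    if roll_y is None: D=min(Rd,key=lambda r:(R.inv()*r).magnitude())
    else: D=Rd[roll_y]
    rv=(R.inv()*D).as_rotvec()
    print('clock',s['clock'],'tip book',w2b(p+R.apply([bot.tcp_to_tips,0,0])).round(4),'f',s['force'].round(1),'turn',rv.round(3))
    for t in tips:
        g=b2w(*t)-D.apply([bot.tcp_to_tips,0,0])
        print(t,(R.inv().apply(g-p)*100).round(1).tolist())
E
python3 - <<'E'
from h import *
s,p,R=st();print(R.as_matrix().round(3))
plan([(.2,.4,.25),(0,-.12,.25),(0,-.12,.11)])
for sg in(0,1):plan([(0,-.12,.25)],sg)
E
```

```text
[[-0.     0.414  0.91 ]
 [-0.001  0.91  -0.414]
 [-1.    -0.001  0.   ]]
clock 0.1 tip book [-0.3593  0.539   0.2308] f [-0.1  0.1  0.6] turn [1.211e+00 1.000e-03 1.000e-03]
(0.2, 0.4, 0.25) [-1.9, 6.7, 57.2]
(0, -0.12, 0.25) [-1.9, -49.0, 56.8]
(0, -0.12, 0.11) [12.1, -49.0, 56.8]
clock 0.1 tip book [-0.3593  0.539   0.2308] f [-0.1  0.1  0.6] turn [1.211e+00 1.000e-03 1.000e-03]
(0, -0.12, 0.25) [-1.9, -49.0, 56.8]
clock 0.1 tip book [-0.3593  0.539   0.2308] f [-0.1  0.1  0.6] turn [-1.931e+00 -1.000e-03  1.000e-03]
(0, -0.12, 0.25) [-1.9, -49.0, 56.8]
```

Emit:
step_arm:
  targets:
    - [[-2, -3, 3, 0.1, 0, 0, 0], [-3, -6, 7, 0.2, 0, 0, 0], [-3, -9, 10, 0.3, 0, 0, 0], [-3, -12, 14, 0.4, 0, 0, 0], [-3, -15, 18, 0.5, 0, 0, 0], [-3, -18, 21, 0.6, 0, 0, 0], [-3, -21, 25, 0.7, 0, 0, 0], [-3, -24, 28, 0.8, 0, 0, 0], [-3, -27, 32, 0.9, 0, 0, 0], [-3, -30, 35, 1.0, 0, 0, 0]]
  grip_force: 20

```text
clock: 1.1
position: [0.4539, 0.1485, 0.2832]
tool_rot: [-0.076, 1.57, -1.508]
force: [0.1, 0.2, 0.5]
grip_width: -0.0001
```

Run:
```python
from h import *
s,p,R=st();print(s['qpos'].round(2))
plan([(0,-.13,.25),(0,-.13,.11)])
```

```text
[-0.71  0.26  0.33  1.95 -0.1   0.95 -0.19]
clock 1.1 tip book [-0.1363  0.1329  0.2612] f [0.1 0.2 0.5] turn [ 0.206  0.001 -0.   ]
(0, -0.13, 0.25) [1.1, 8.0, 28.5]
(0, -0.13, 0.11) [15.1, 8.0, 28.5]
```

Emit:
step_arm:
  targets:
    - [[0, 1, 4, 0.03, 0, 0, 0], [0, 2, 8, 0.06, 0, 0, 0], [0, 3, 12, 0.09, 0, 0, 0], [0, 4, 16, 0.12, 0, 0, 0], [0, 5, 20, 0.15, 0, 0, 0], [0, 6.5, 24, 0.18, 0, 0, 0], [0, 8, 28, 0.206, 0, 0, 0], [3, 8, 28, 0.206, 0, 0, 0], [7, 8, 28, 0.206, 0, 0, 0], [11, 8, 28, 0.206, 0, 0, 0]]

```text
clock: 2.1
position: [0.572, -0.118, 0.1721]
tool_rot: [0.481, 1.57, -1.158]
force: [1.1, 0.3, -0.5]
grip_width: 0.0
```

Run:
```python
from h import *
s,p,R=st();print(s['qpos'].round(2))
plan([(0,-.1,.11),(0,-.07,.11),(0,0,.11)])
for n in("side","top"):
    im=eyes.grab_frame(n); cv2.imwrite(f"pics/{n}1.png",cv2.resize(im[100:290,150:400,::-1],None,fx=3,fy=3))
```

```text
[-0.17  0.59  0.4   1.8  -0.3   0.81  0.31]
clock 2.1 tip book [-0.0007 -0.1252  0.1501] f [ 1.1  0.3 -0.5] turn [-0.     0.001 -0.001]
(0, -0.1, 0.11) [4.0, 0.1, -2.5]
(0, -0.07, 0.11) [4.0, 0.1, -5.5]
(0, 0, 0.11) [4.0, 0.1, -12.5]
```

View pics/side1.png

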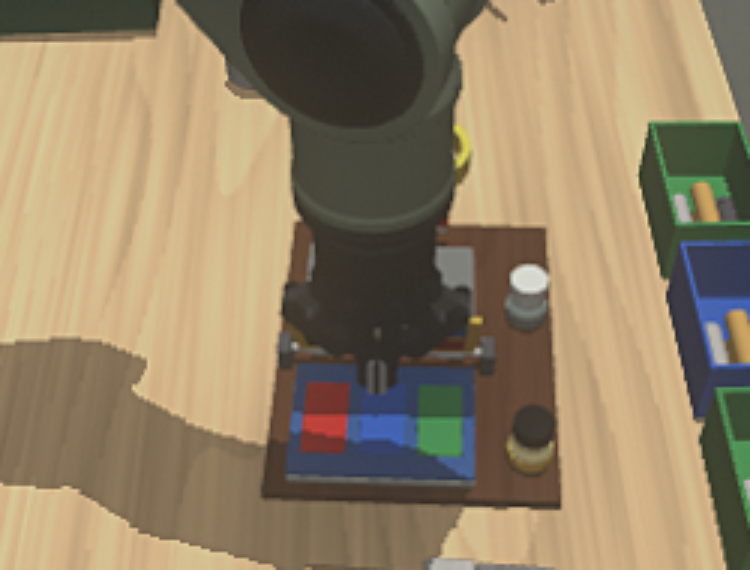

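View pics/top1.png

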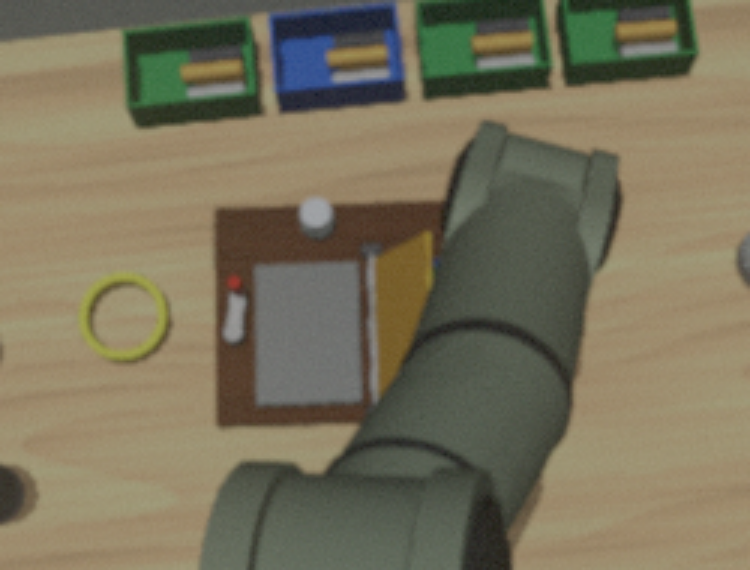

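Emit:
step_arm:
  targets:
    - [[2, 0, 0, 0, 0, 0, 0], [4, 0, -1, 0, 0, 0, 0], [4, 0, -2.5, 0, 0, 0, 0], [4, 0, -4, 0, 0, 0, 0], [4, 0, -5, 0, 0, 0, 0], [4, 0, -6, 0, 0, 0, 0], [4, 0, -7, 0, 0, 0, 0], [4, 0, -8, 0, 0, 0, 0], [4, 0, -9, 0, 0, 0, 0], [4, 0, -10, 0, 0, 0, 0]]

```text
clock: 3.2
position: [0.5768, -0.0178, 0.1307]
tool_rot: [-1.327, 1.566, -2.965]
force: [-5.8, -5.0, 29.9]
grip_width: -0.0001
```

Run:
```python
from h import *
# path of tip centre: leaf back-face point at radius r, angle th, finger half 11mm behind / tip corner
plan([(0,-.01,.115),(0,.02,.115),(0,.045,.108),(0,.065,.098),(0,.085,.08),(0,.1,.06),(0,.105,.045),(0,.105,.033),(0,.105,.031)])
for n in("side","top"):
    im=eyes.grab_frame(n); cv2.imwrite(f"pics/{n}2.png",cv2.resize(im[100:290,150:400,::-1],None,fx=3,fy=3))
```

```text
clock 3.2 tip book [-0.0027 -0.0248  0.1087] f [-5.8 -5.  29.9] turn [-0.001  0.001  0.005]
(0, -0.01, 0.115) [-0.6, 0.3, -1.5]
(0, 0.02, 0.115) [-0.6, 0.3, -4.5]
(0, 0.045, 0.108) [0.1, 0.3, -7.0]
(0, 0.065, 0.098) [1.1, 0.3, -9.0]
(0, 0.085, 0.08) [2.9, 0.3, -11.0]
(0, 0.1, 0.06) [4.9, 0.3, -12.5]
(0, 0.105, 0.045) [6.4, 0.3, -13.0]
(0, 0.105, 0.033) [7.6, 0.3, -13.0]
(0, 0.105, 0.031) [7.8, 0.3, -13.0]
```

View pics/side2.png

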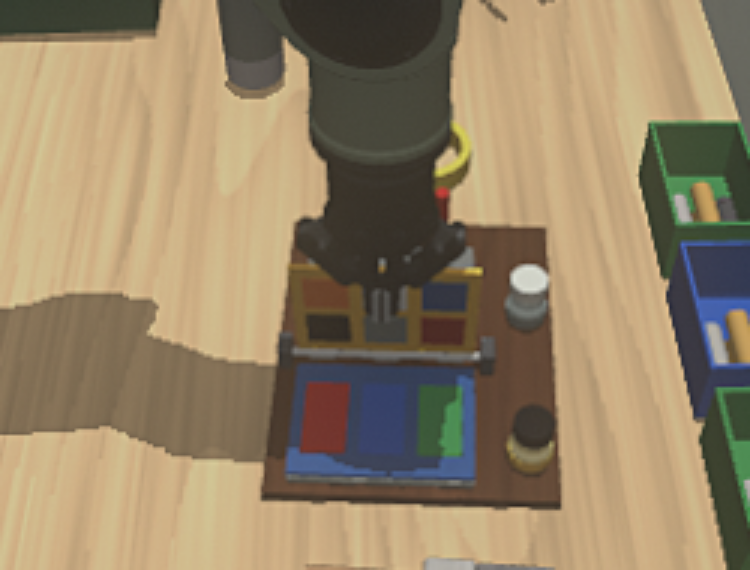

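View pics/top2.png

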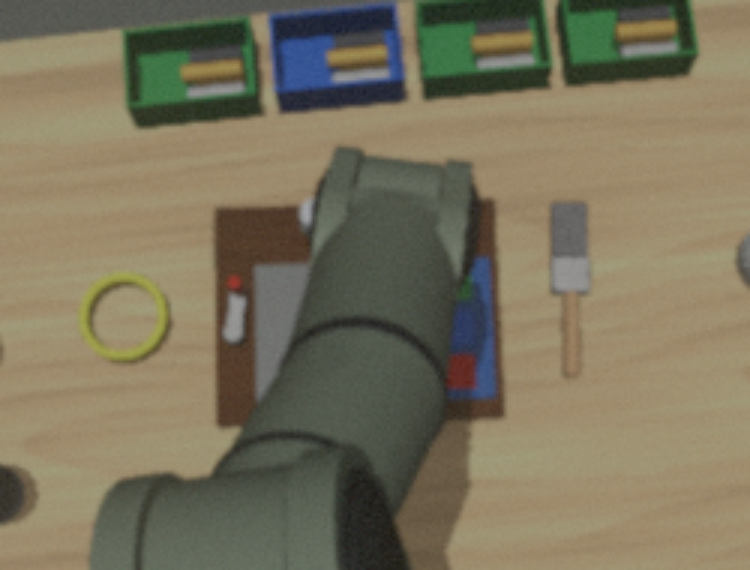

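The wrist reads 30 N upward, so the rising leaf edge is bearing on the finger knuckles. I'll raise the tool first.

Emit:
step_arm:
  targets:
    - [[-0.7, 0, 0.2, 0, 0, 0, 0], [-1.5, 0.1, 0.2, 0, 0, 0, 0], [-2.2, 0.2, 0.2, 0, 0, 0, 0], [-2.5, 0.2, 0.2, 0, 0, 0, 0]]

```text
clock: 3.7
position: [0.5796, -0.0183, 0.1567]
tool_rot: [-1.563, 1.567, 3.083]
force: [0.5, 0.7, -0.9]
grip_width: -0.0001
```

Run:
```python
from h import *
plan([(0,-.01,.134),(0,.02,.134),(0,.04,.125),(0,.06,.115)])
im=eyes.grab_frame("side"); cv2.imwrite(f"pics/side3.png",cv2.resize(im[100:290,150:400,::-1],None,fx=3,fy=3))
```

```text
clock 3.7 tip book [ 0.0002 -0.0252  0.1347] f [ 0.5  0.7 -0.9] turn [0.001 0.    0.004]
(0, -0.01, 0.134) [0.1, -0.0, -1.5]
(0, 0.02, 0.134) [0.1, -0.0, -4.5]
(0, 0.04, 0.125) [1.0, -0.0, -6.5]
(0, 0.06, 0.115) [2.0, -0.0, -8.5]
```

View pics/side3.png

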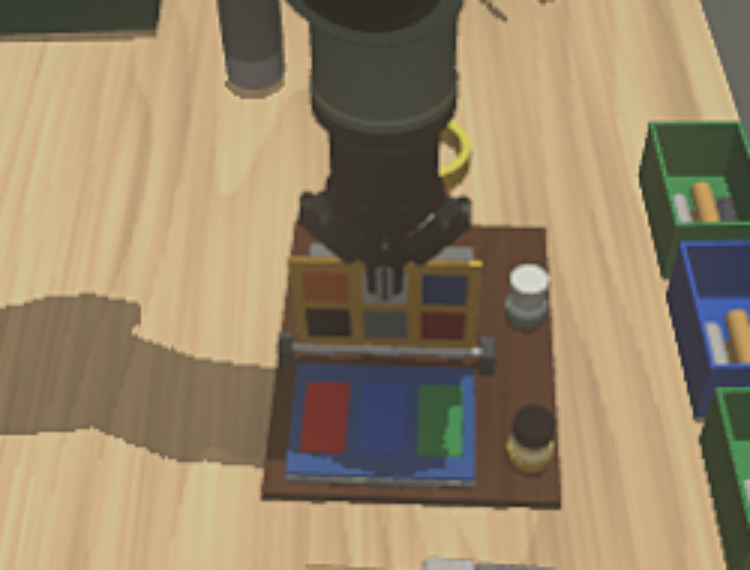

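Emit:
step_arm:
  targets:
    - [[0, 0, -1, 0, 0, 0, 0], [0, 0, -2, 0, 0, 0, 0], [0, 0, -3, 0, 0, 0, 0], [0.2, 0, -4, 0, 0, 0, 0], [0.5, 0, -5, 0, 0, 0, 0], [0.8, 0, -6, 0, 0, 0, 0], [1.2, 0, -7, 0, 0, 0, 0]]

```text
clock: 4.45
position: [0.5841, 0.0525, 0.1444]
tool_rot: [-1.574, 1.567, 3.073]
force: [0.6, -0.8, -0.1]
grip_width: -0.0001
```

Run:
```python
from h import *
plan([(0,.06,.11),(0,.07,.098),(0,.08,.083),(0,.087,.068),(0,.092,.049),(0,.095,.036),(0,.095,.031)])
im=eyes.grab_frame("side"); cv2.imwrite(f"pics/side4.png",cv2.resize(im[100:290,150:400,::-1],None,fx=3,fy=3))
```

```text
clock 4.45 tip book [-1.000e-04  4.580e-02  1.224e-01] f [ 0.6 -0.8 -0.1] turn [ 0.001 -0.     0.004]
(0, 0.06, 0.11) [1.2, 0.0, -1.4]
(0, 0.07, 0.098) [2.4, 0.0, -2.4]
(0, 0.08, 0.083) [3.9, 0.0, -3.4]
(0, 0.087, 0.068) [5.4, 0.0, -4.1]
(0, 0.092, 0.049) [7.3, 0.0, -4.6]
(0, 0.095, 0.036) [8.6, 0.0, -4.9]
(0, 0.095, 0.031) [9.1, 0.0, -4.9]
```

View pics/side4.png

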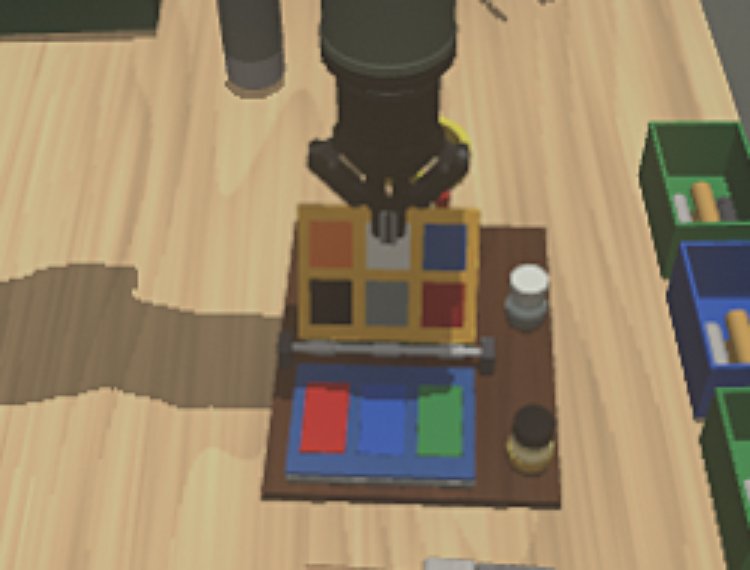

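Emit:
step_arm:
  targets:
    - [[0.6, 0, -0.7, 0, 0, 0, 0], [1.2, 0, -1.4, 0, 0, 0, 0], [1.8, 0, -1.9, 0, 0, 0, 0], [2.4, 0, -2.4, 0, 0, 0, 0], [3.2, 0, -2.9, 0, 0, 0, 0], [4, 0, -3.4, 0, 0, 0, 0], [4.7, 0, -3.8, 0, 0, 0, 0], [5.4, 0, -4, 0, 0, 0, 0], [6.2, 0, -4.2, 0, 0, 0, 0], [7, 0, -4.4, 0, 0, 0, 0]]

```text
clock: 5.5
position: [0.5865, 0.0984, 0.073]
tool_rot: [-1.733, 1.566, 2.915]
force: [1.0, -0.2, 0.6]
grip_width: 0.0002
```

Run:
```python
from h import *
plan([(0,.092,.04),(0,.092,.035),(0,.092,.033),(0,.092,.031)])
im=eyes.grab_frame("side"); cv2.imwrite(f"pics/side5.png",cv2.resize(im[100:290,150:400,::-1],None,fx=3,fy=3))
```

```text
clock 5.5 tip book [-0.0008  0.0918  0.051 ] f [ 1.  -0.2  0.6] turn [ 0.003 -0.001  0.004]
(0, 0.092, 0.04) [1.1, 0.1, -0.0]
(0, 0.092, 0.035) [1.6, 0.1, -0.0]
(0, 0.092, 0.033) [1.8, 0.1, -0.0]
(0, 0.092, 0.031) [2.0, 0.1, -0.0]
```

View pics/side5.png

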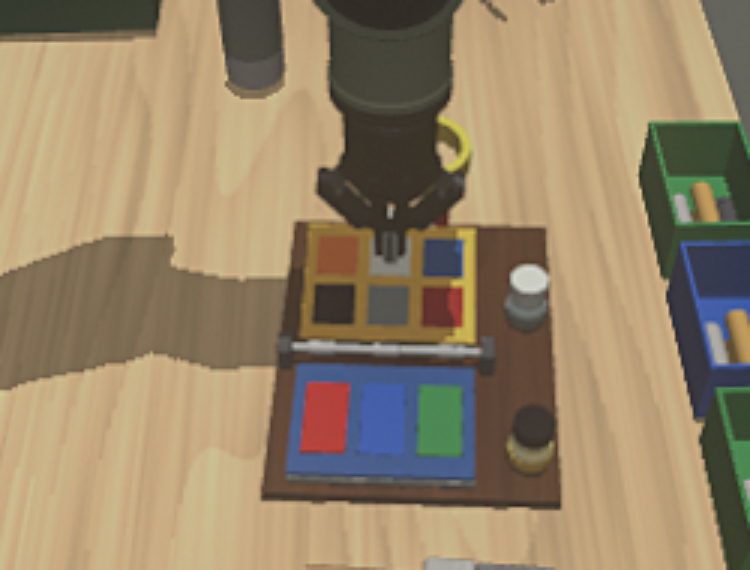

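Emit:
step_arm:
  targets:
    - [[0.5, 0, 0, 0, 0, 0, 0], [1.0, 0, 0, 0, 0, 0, 0], [1.4, 0, 0, 0, 0, 0, 0], [1.7, 0, 0, 0, 0, 0, 0], [1.7, 0, 0, 0, 0, 0, 0]]

```text
clock: 6.05
position: [0.5857, 0.0986, 0.0546]
tool_rot: [-1.614, 1.565, 3.034]
force: [0.0, 0.3, 0.7]
grip_width: -0.0002
```

Run:
```python
from h import *
plan([(0,.092,.033),(0,.092,.031)])
```

```text
clock 6.05 tip book [-0.0016  0.0919  0.0326] f [0.  0.3 0.7] turn [ 0.003 -0.     0.006]
(0, 0.092, 0.033) [-0.0, 0.1, -0.0]
(0, 0.092, 0.031) [0.2, 0.1, -0.0]
```

Emit:
step_arm:
  targets:
    - [[0.1, 0, 0, 0, 0, 0, 0], [0.2, 0, 0, 0, 0, 0, 0], [0.2, 0, 0, 0, 0, 0, 0]]

```text
clock: 6.35
position: [0.5859, 0.0986, 0.0529]
tool_rot: [-1.658, 1.565, 2.99]
force: [-1.3, 0.1, 6.5]
grip_width: 0.0002
```

Run:
```python
from h import *
plan([(0,.092,.033),(0,.092,.031)])
```

```text
clock 6.35 tip book [-0.0014  0.0919  0.0309] f [-1.3  0.1  6.5] turn [ 0.003 -0.     0.006]
(0, 0.092, 0.033) [-0.2, 0.1, -0.0]
(0, 0.092, 0.031) [-0.0, 0.1, -0.0]
```

Emit:
step_arm:
  targets:
    - [[0.1, 0, 0, 0, 0, 0, 0], [0.1, 0, 0, 0, 0, 0, 0], [0.1, 0, 0, 0, 0, 0, 0], [-1, 0, 0, 0, 0, 0, 0], [-3, 0, 0, 0, 0, 0, 0], [-6, 0, 0, 0, 0, 0, 0], [-9, 0, 1, 0, 0, 0, 0], [-9, 0, 5, 0, 0, 0, 0], [-9, 0, 9, 0, 0, 0, 0]]

```text
clock: 7.25
position: [0.581, 0.0084, 0.1444]
tool_rot: [-1.869, 1.567, 2.781]
force: [1.8, -0.4, -1.1]
grip_width: 0.0001
```

Run:
```python
from h import *
plan([(.085,.155,.12)])
for n in("side","top"):
    im=eyes.grab_frame(n); cv2.imwrite(f"pics/{n}6r.png",im[:,:,::-1]); cv2.imwrite(f"pics/{n}6.png",cv2.resize(im[130:280,190:350,::-1],None,fx=4,fy=4))
```

```text
clock 7.25 tip book [-0.0002  0.0016  0.1224] f [ 1.8 -0.4 -1.1] turn [ 0.005 -0.001  0.003]
(0.085, 0.155, 0.12) [0.2, 8.6, -15.3]
```

View pics/side6.png

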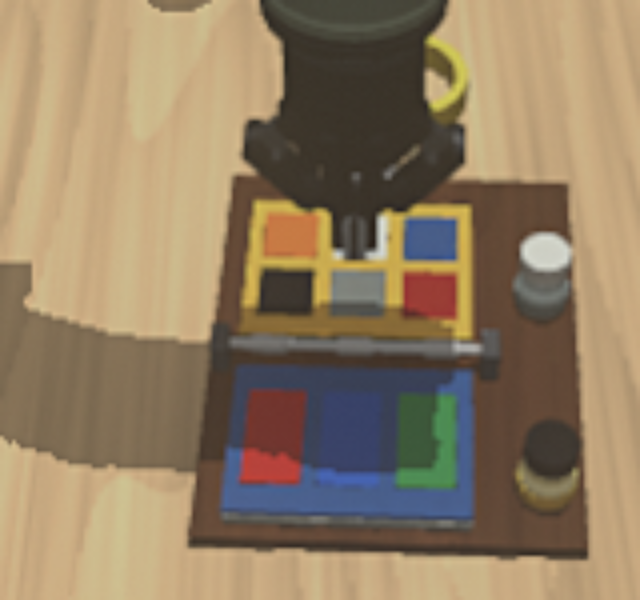

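View pics/top6.png

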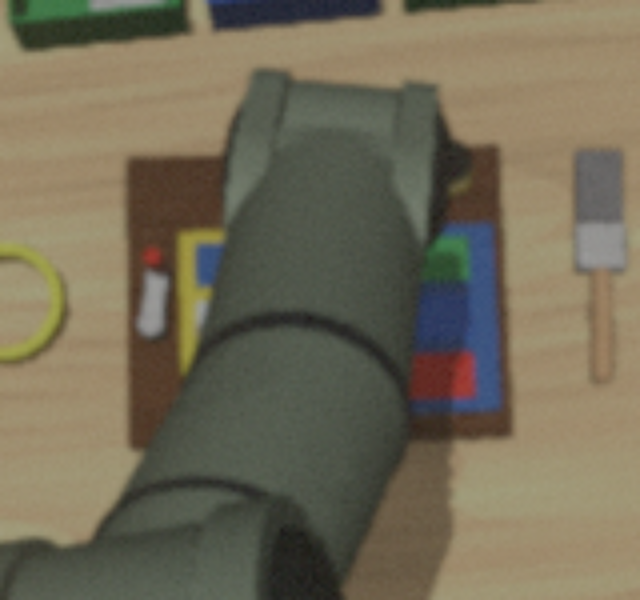

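Run:
```python
from h import *
for z,y in((.033,.125),(.039,.125),(.045,.1242)):
    P=[b2w(x,y,z) for x in(-.075,.075)]
    for n in("side","top"): print(z,n,((proj(n,P)-[190,130])*4).round(0).tolist())
```

```text
0.033 side [[253.0, 200.0], [471.0, 205.0]]
0.033 top [[182.0, 417.0], [180.0, 230.0]]
0.039 side [[253.0, 193.0], [472.0, 199.0]]
0.039 top [[182.0, 416.0], [179.0, 229.0]]
0.045 side [[252.0, 188.0], [472.0, 194.0]]
0.045 top [[182.0, 415.0], [179.0, 227.0]]
```

The leaf edge sits within about a pixel of where a flat leaf should appear (side crop y≈200–205), so it is flat. The keeper is still aside, with its knob at top crop (152,257). Next I go round to the knob's +y side.

Run:
```python
from h import *
plan([(.045,.185,.122),(.045,.185,.057)])
```

```text
clock 7.35 tip book [-0.0006 -0.0041  0.1221] f [ 0.2 -0.3 -0.4] turn [-0.003  0.002  0.004]
(0.045, 0.185, 0.122) [-0.0, 4.5, -18.9]
(0.045, 0.185, 0.057) [6.5, 4.5, -18.9]
```

Emit:
step_arm:
  targets:
    - [[0, 1, -4, 0, 0, 0, 0], [0, 2, -8, 0, 0, 0, 0], [0, 3, -12, 0, 0, 0, 0], [0, 4, -16, 0, 0, 0, 0], [0, 4.5, -19, 0, 0, 0, 0], [0, 4.5, -19, 0, 0, 0, 0], [2, 4.5, -19, 0, 0, 0, 0], [4, 4.5, -19, 0, 0, 0, 0], [6.5, 4.5, -19, 0, 0, 0, 0], [6.5, 4.5, -19, 0, 0, 0, 0]]

```text
clock: 8.35
position: [0.6366, 0.1882, 0.0763]
tool_rot: [-1.147, 1.562, -2.789]
force: [-1.6, -0.6, 0.1]
grip_width: 0.0
```

Run:
```python
from h import *
D=.017
plan([tuple(np.round([.045*np.cos(a)+D*np.sin(a),.147-.045*np.sin(a)+D*np.cos(a),.057],3)) for a in np.arange(0,1.7,.2)])
for n in("side","top"):
    im=eyes.grab_frame(n); cv2.imwrite(f"pics/{n}7.png",cv2.resize(im[110:260,190:350,::-1],None,fx=4,fy=4))
```

```text
clock 8.35 tip book [0.0431 0.1846 0.0543] f [-1.6 -0.6  0.1] turn [-0.004  0.004  0.008]
(np.float64(0.045), np.float64(0.164), np.float64(0.057)) [-0.3, 0.2, 2.1]
(np.float64(0.047), np.float64(0.155), np.float64(0.057)) [-0.3, 0.4, 3.0]
(np.float64(0.048), np.float64(0.145), np.float64(0.057)) [-0.3, 0.5, 4.0]
(np.float64(0.047), np.float64(0.136), np.float64(0.057)) [-0.3, 0.4, 4.9]
(np.float64(0.044), np.float64(0.127), np.float64(0.057)) [-0.2, 0.1, 5.8]
(np.float64(0.039), np.float64(0.118), np.float64(0.057)) [-0.2, -0.4, 6.7]
(np.float64(0.032), np.float64(0.111), np.float64(0.057)) [-0.2, -1.1, 7.4]
(np.float64(0.024), np.float64(0.106), np.float64(0.057)) [-0.2, -1.9, 7.9]
(np.float64(0.016), np.float64(0.102), np.float64(0.057)) [-0.2, -2.7, 8.3]
```

View pics/side7.png

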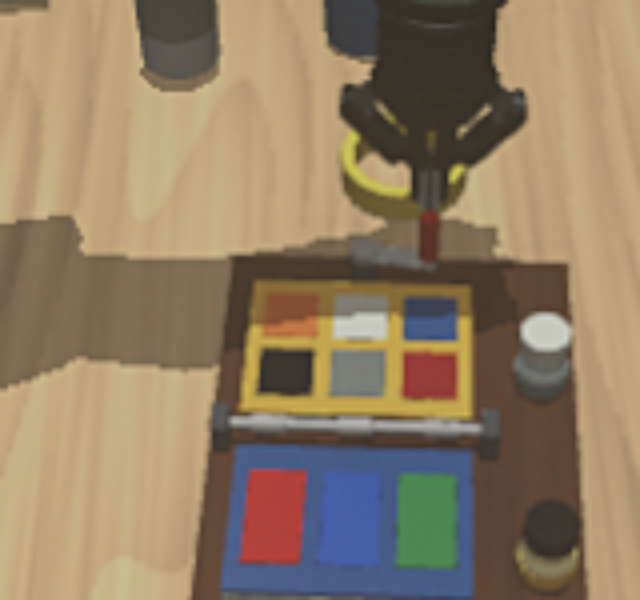

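View pics/top7.png

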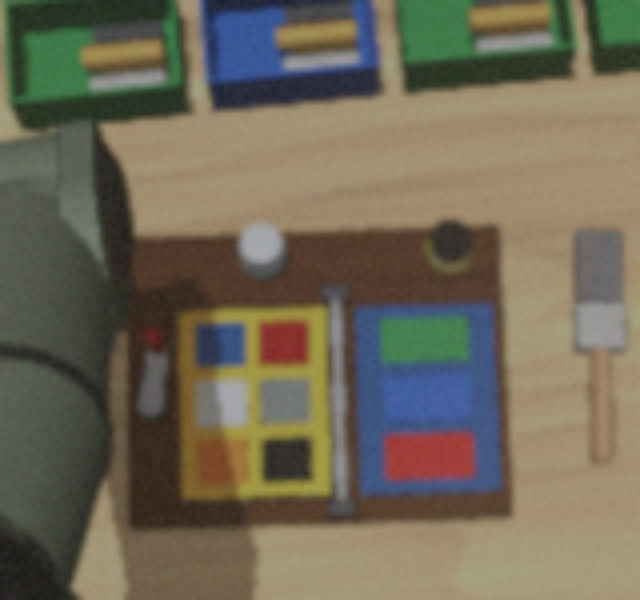

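Emit:
step_arm:
  targets:
    - [[-0.3, 0.2, 0.7, 0, 0, 0, 0], [-0.3, 0.2, 1.4, 0, 0, 0, 0], [-0.3, 0.2, 2.1, 0, 0, 0, 0], [-0.3, 0.4, 2.9, 0, 0, 0, 0], [-0.3, 0.5, 3.7, 0, 0, 0, 0], [-0.3, 0.5, 4.4, 0, 0, 0, 0], [-0.3, 0.4, 5.0, 0, 0, 0, 0], [-0.3, 0.1, 5.8, 0, 0, 0, 0]]

```text
clock: 9.25
position: [0.6351, 0.1304, 0.0824]
tool_rot: [-1.165, 1.566, -2.807]
force: [0.1, 1.6, -0.5]
grip_width: 0.0002
```

Run:
```python
from h import *
D=.017
plan([tuple(np.round([.045*np.cos(a)+D*np.sin(a),.147-.045*np.sin(a)+D*np.cos(a),.057],3)) for a in np.arange(.8,1.7,.2)])
for n in("side","top"):
    im=eyes.grab_frame(n); cv2.imwrite(f"pics/{n}8.png",cv2.resize(im[110:260,190:350,::-1],None,fx=4,fy=4))
```

```text
clock 9.25 tip book [0.0456 0.1269 0.0604] f [ 0.1  1.6 -0.5] turn [-0.004  0.002  0.004]
(np.float64(0.044), np.float64(0.127), np.float64(0.057)) [0.3, -0.2, -0.0]
(np.float64(0.039), np.float64(0.118), np.float64(0.057)) [0.3, -0.7, 0.9]
(np.float64(0.032), np.float64(0.111), np.float64(0.057)) [0.3, -1.4, 1.6]
(np.float64(0.024), np.float64(0.106), np.float64(0.057)) [0.3, -2.2, 2.1]
(np.float64(0.016), np.float64(0.102), np.float64(0.057)) [0.4, -3.0, 2.5]
```

View pics/side8.png

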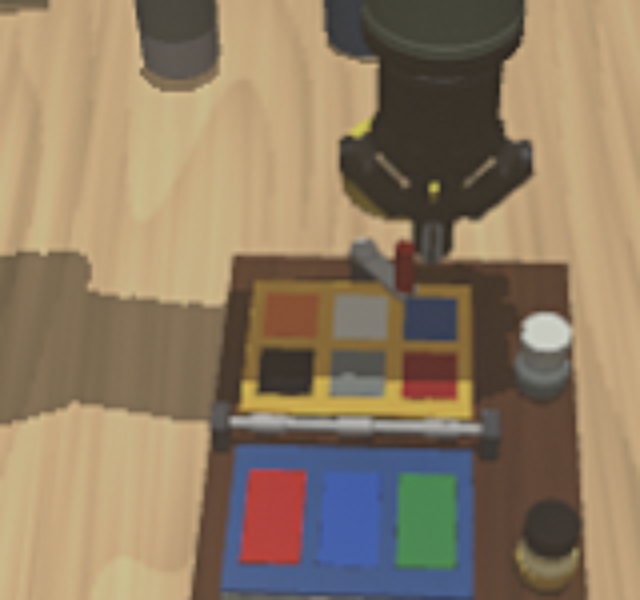

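View pics/top8.png

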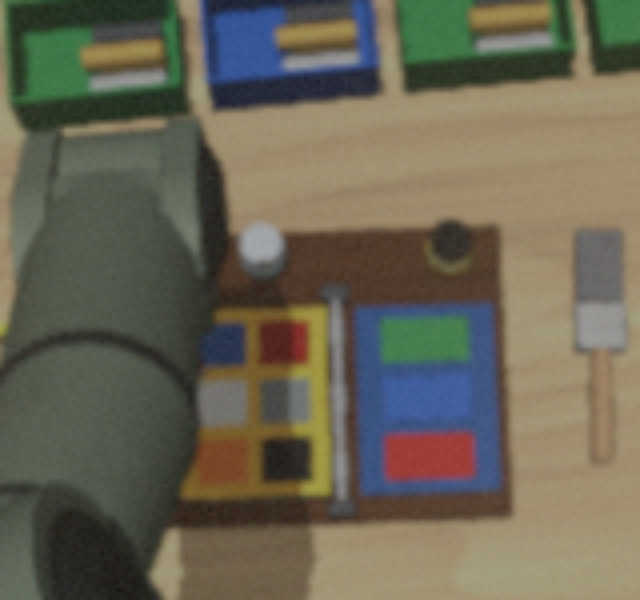

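Emit:
step_arm:
  targets:
    - [[0.2, -0.3, 0.4, 0, 0, 0, 0], [0.2, -0.7, 0.9, 0, 0, 0, 0], [0.2, -1.1, 1.3, 0, 0, 0, 0], [0.2, -1.6, 1.7, 0, 0, 0, 0], [0.2, -2.2, 2.1, 0, 0, 0, 0], [0.2, -2.7, 2.3, 0, 0, 0, 0], [0.2, -3.2, 2.4, 0, 0, 0, 0], [0.2, -3.2, 2.4, 0, 0, 0, 0]]

```text
clock: 10.15
position: [0.6005, 0.1076, 0.0808]
tool_rot: [-1.082, 1.565, -2.725]
force: [0.2, 0.0, -0.7]
grip_width: -0.0004
```

Run:
```python
from h import *
plan([(.015,.102,.057),(.01,.102,.057),(.05,.102,.057)])
for n in("side",):
    im=eyes.grab_frame(n); cv2.imwrite(f"pics/{n}9.png",cv2.resize(im[110:260,190:350,::-1],None,fx=4,fy=4))
```

```text
clock 10.15 tip book [0.0126 0.1018 0.0588] f [ 0.2  0.  -0.7] turn [-0.005  0.003  0.005]
(0.015, 0.102, 0.057) [0.2, 0.2, -0.0]
(0.01, 0.102, 0.057) [0.2, -0.3, -0.0]
(0.05, 0.102, 0.057) [0.2, 3.7, -0.0]
```

View pics/side9.png

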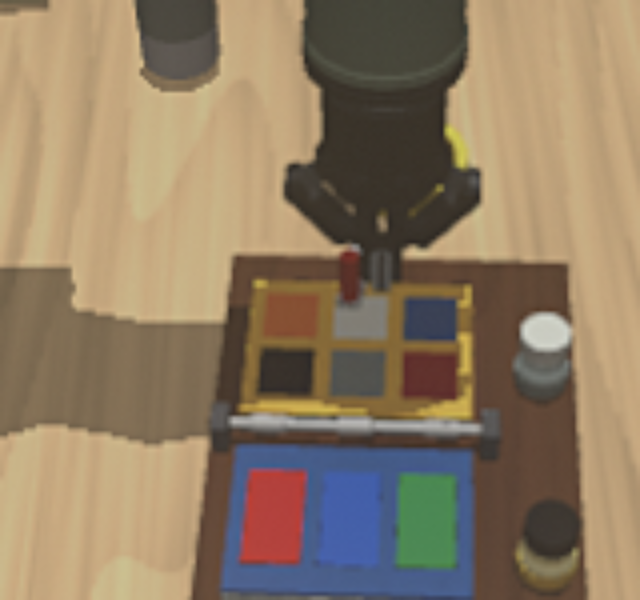

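Emit:
step_arm:
  targets:
    - [[0, 0.5, 0, 0, 0, 0, 0], [0, 1.2, 0, 0, 0, 0, 0], [0, 2, 0, 0, 0, 0, 0], [-3, 2, 0, 0, 0, 0, 0], [-7, 2, 0, 0, 0, 0, 0], [-11, 2, 1, 0, 0, 0, 0], [-13, 0, 5, 0, 0, 0, 0], [-13, -3, 9, 0, 0, 0, 0], [-13, -6, 13, 0, 0, 0, 0], [-13, -10, 17, 0, 0, 0, 0]]

```text
clock: 11.2
position: [0.494, -0.0521, 0.212]
tool_rot: [-0.864, 1.566, -2.508]
force: [-0.3, -0.8, -0.8]
grip_width: -0.0
```

Emit:
step_arm:
  targets:
    - [[0, 0, 5, 0, 0, 0, 0], [0, 0, 9, 0, 0, 0, 0], [0, 0, 13, 0, 0, 0, 0], [0, 0, 17, 0, 0, 0, 0], [0, 0, 17, 0, 0, 0, 0]]

```text
clock: 11.7
position: [0.4809, -0.2274, 0.2131]
tool_rot: [-0.479, 1.564, -2.129]
force: [0.0, 0.2, 0.1]
grip_width: -0.0
```

Run:
```python
from h import *
for n in("side","top"):
    im=eyes.grab_frame(n); cv2.imwrite(f"pics/{n}10r.png",im[:,:,::-1]); cv2.imwrite(f"pics/{n}10.png",cv2.resize(im[110:260,165:365,::-1],None,fx=4,fy=4))
    for a in(1.3,1.57,1.9):
        print(n,a,((proj(n,[b2w(.045*np.cos(a),.147-.045*np.sin(a),.081),b2w(-.075,.125,.033),b2w(.075,.125,.033)])-[165,110])*4).round(0).tolist())
s=bot.observe();print(s['clock'],s['force'].round(1),s['qd'].round(3))
```

```text
side 1.3 [[479.0, 256.0], [353.0, 280.0], [571.0, 285.0]]
side 1.57 [[460.0, 257.0], [353.0, 280.0], [571.0, 285.0]]
side 1.9 [[438.0, 254.0], [353.0, 280.0], [571.0, 285.0]]
top 1.3 [[302.0, 374.0], [282.0, 497.0], [280.0, 310.0]]
top 1.57 [[305.0, 390.0], [282.0, 497.0], [280.0, 310.0]]
top 1.9 [[302.0, 408.0], [282.0, 497.0], [280.0, 310.0]]
11.8 [ 0.2  0.8 -0.2] [-0.039 -0.005 -0.017  0.012 -0.001 -0.002 -0.009]
```

View pics/side10.png

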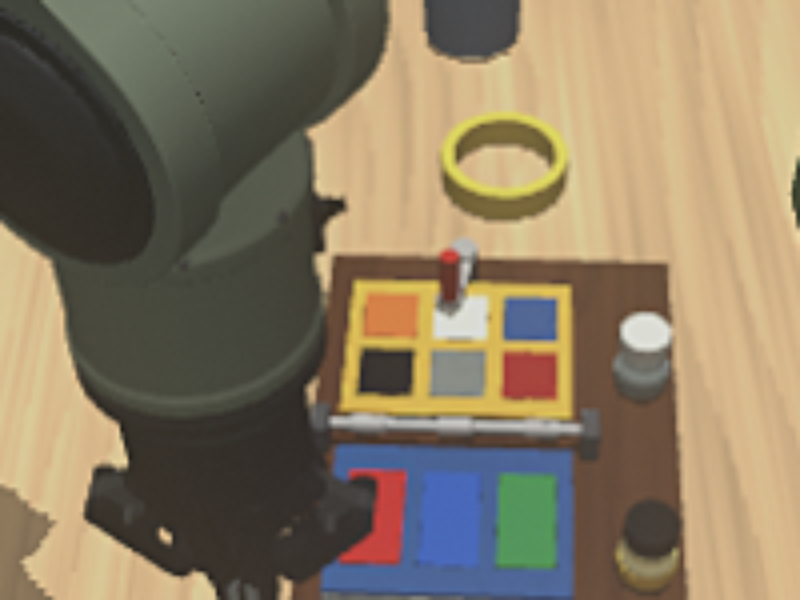

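View pics/top10.png

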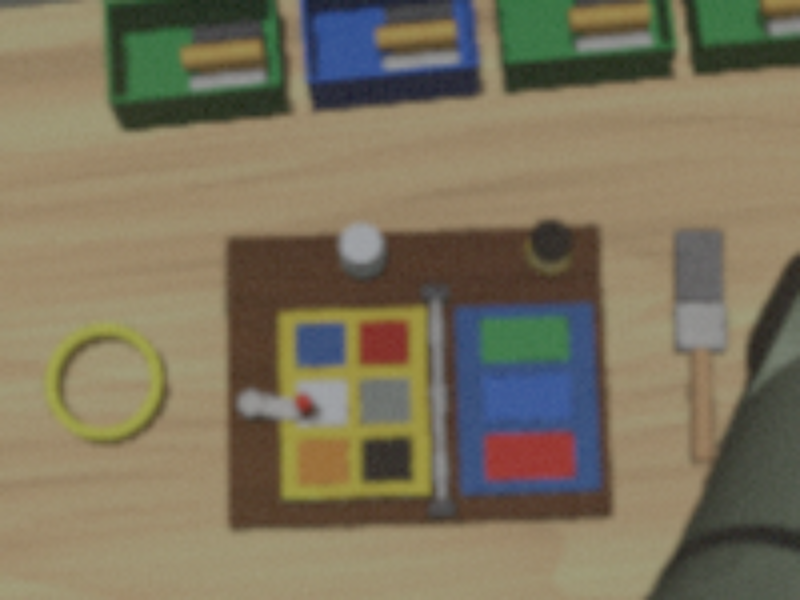

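The keeper lies across the leaf edge, with its knob at side (450,255) and top (305,402), about 1.75 rad. The leaf is flat, and the tape, pots and brush are at their original pixels.

Run:
```python
from workcell import bot
print(bot.job_done(), bot.observe()['force'].round(1))
```

```text
the job is handed in; nothing more can be done
the job is handed in; nothing more can be done
```

I turned the yellow leaf over the spine with the shut fingertips and pressed it flat with about 6.5 N or slightly more. I then pushed the red knob round from outside, backed the arm clear and handed the job in at about 11.8 s.

**Last pictures:**
- **Leaf:** its free edge sits within about a pixel of where a flat leaf should appear.
- **Keeper:** it is at about 1.72 rad by the side view and 1.78 by the top view. That is across the leaf edge and past the 1.3 needed, but a little beyond square.
- **Bystanders:** the tape, pots and brush are where they started. I did not measure the spray can, mug or jar again at the end; the arm never came low near them.
- **Arm:** it touched nothing, with the wrist force near zero.

**One problem:** midway, as the leaf came upright, its edge bore on the finger knuckles and the wrist read about 30 N, against the 35 N limit. I raised the tool and the force went away. The force is only known at the end of each move, so a short peak in between can't be ruled out.

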